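# Fetch the square cheese from behind the pile

### The job

A customer wants the square cheese that stands in the display crate behind the pile of two round wheels. Take the pile down, setting both wheels upright side by side on the dark side board (not on each other), then put the square cheese upright in the middle of the scale's round pan, and after that rebuild the pile exactly where it stood: the wide flat wheel below, the smaller wheel on top. Leave the other cheeses and the jar where they are, and let go of everything.

Things in the scene. Friction and masses are not known exactly. Their poses are not given: they have to be found in the camera images.
- crate: Fixed pale wooden display crate, base board 200 (x) x 226 (y) x 12 mm; origin at the centre of its underside, on the table. Two bays, 76 mm wide inside, centred at y = +58 and -58 mm, fill its half away from the robot (x = 0 to +92 mm); their walls rise to 52 mm above the table. The near half is open. One bay has the square cheese and the pile, the other the drum and the brick.
- square_cheese: Square tan cheese with a shallow cross on top, 56 x 56 mm, 44 mm tall, 150 g; origin at the centre of its underside, x and y along its sides, x nearly along the crate's x. It stands on the crate's base board in a bay: 10 mm to the walls beside it, 36 mm to the wall behind (+x), 10 mm to the pile in front (-x), so grip it front and back once the pile is away.
- flat_wheel: Wide flat round tan cheese wheel, diameter 66 mm, 38 mm tall, 140 g; origin at the centre of its underside. It starts on the crate's base board in front of the square cheese (71 mm to crate -x), under the small wheel, and is to return to that place. Free room for fingers on its crate +y and -y sides.
- small_wheel: Smaller round pale cheese wheel, diameter 50 mm, 42 mm tall, 90 g; origin at the centre of its underside. It starts on top of the flat wheel and is to return to that place. The flat wheel sticks out 8 mm all round below it: grip its upper half.
- drum_cheese: Tall round tan drum cheese, diameter 54 mm, 62 mm tall, in the other bay; origin at the centre of its underside. Leave alone.
- brick_cheese: Oblong tan cheese, 70 (x) x 44 (y) x 34 mm tall, in front of the drum (crate -x); origin at the centre of its underside. Leave alone.
- side_board: Fixed dark wooden board lying on the table to one side of the crate, 240 (x) x 140 (y) x 16 mm thick; origin at the centre of its underside. Its whole top is free for the two wheels.
- scale: Fixed weighing scale on the other side of the crate: grey housing with a round steel pan of diameter 130 mm. Origin on the table below the pan's centre; the flat top of the pan is 60 mm above it. The pan does not give way. The housing, 40 mm high, reaches from x = -110 to +80 mm and y = -85 to +85 mm.
- jar: Closed glass jar with a steel cap, diameter 60 mm, 85 mm tall, on the table beyond the crate; origin at the centre of its underside. Leave alone.
Mind the look-alikes: they are no part of the job. Leave any pink look-alike of the square_cheese alone.

How it is judged:
By the outcome, as a careful person would: the job done as asked, in the order asked, and still so for the second after the job is handed in, with the robot touching nothing.
It also fails if it takes over 102 s, if anything falls off the work surface, if the arm or the gripper's body presses on something with over 40 N, if the wrist force passes 120 N, or if a joint passes its speed limit or range.

### The arm

A 7-joint arm with a two-finger parallel gripper is mounted at the origin on the work surface. World frame = base frame: x ahead of the robot, y to its left, z up, the work surface at z = 0. Lengths are in m, angles in rad, forces in N, time in s.
With the tool pointing down it reaches from about 0.425 to 0.925 m from the base axis. Payload 6.8 kg.
Tool frame: the origin (TCP) lies at the very end of the fingers, on their centre line; the grasp point (between the pads) lies 19 mm behind it; x points along the fingers, y is the direction in which the jaws open and shut, and the axes are right-handed (so a half turn about x gives the same grasp; the last joint's range is limited). The gripper opens to 85 mm and grips with 20 to 120 N. Pads are 22 mm wide; open, the fingers measure 114 mm over their backs; the gripper's body (76 mm by 85 mm) begins 54 mm behind the grasp point. The pads swing forward as they close: fully open they stand 13 mm farther back than shut.
Start: joints at [1.227, 0.477, 0.022, 1.555, -0.011, 1.109, -0.083], TCP at [0.158, -0.656, 0.231] pointing down, gripper open.
Joint ranges: [-2.96, 2.96], [-0.34, 2.1], [-1.41, 1.46], [0.24, 2.44], [-1.37, 4.51], [0.17, 1.92], [-2.96, 2.96]. Speed limits (rad/s): [2.39, 2.39, 3.14, 3.14, 3.14, 3.14, 3.14].

### API

Orientations are given as a unit quaternion [x, y, z, w].
In Python, from cell import ctrl, camera, calibration gives the robot as it stands.
- The arm moves only by the tool send_rows, never from a script. Its argument "moves" is a list of rows, each a list of 5 numbers: the opening in per cent of the stroke, from 0 (shut) to 100 (fully open), then the shift along the world's x, y, z in cm, then the turn about the world's z in degrees. In form: [[grip, dx, dy, dz, spin], ...]. A call has exactly 8 rows; each row is the pose to reach, as a shift and turn from the pose commanded when the call began; what a row does not reach only later rows make up. A row lasts 1/12 s, in which the tool goes at most 41.7 mm and 7.16 degrees, less where a joint would pass 70% of its speed; a pose out of reach is approached as far as the arm can. A call with a gripper value outside its range is refused whole. The fingers move at their own pace and stop on an object; "force" is the grip in N (left out, the last holds). Time passes only in rows, so rows that repeat a pose let the fingers close, or fill a call up. It gives the time, the measured TCP pose, the force and the opening at its end, in the units of the state.
- ctrl.get_obs(): the state, without advancing time (a new reading comes with each control period).
- camera(name): name is "scene" or "top" or "wrist"; returns the picture (400x640x3 uint8, blue, green, red); there is no depth.
- calibration(name): a dict with "fx", "fy", "cx", "cy" (pixels), "xyz" and "attitude" of the camera in the world. Camera axes: x right, y down, z forward; pixel columns grow to the right and rows downward; lengths in m; the calibration is good to about 2 mm. The wrist camera is an equidistant fisheye: a pixel r from the principal point sees the ray r / f radians off the axis. A picture is of the moment at which its call begins: read the wrist's pose just before it. calibration takes no time and is no camera call; for the wrist camera it gives the pose at the moment of the call.
- ctrl.job_done(): hands the job in, once; it reports no verdict.
The state is a dict: "time_s": time; "qpos": joint angles; "qd": joint speeds; "joint_efforts": joint torques, N m; "ee_pos": TCP position; "orientation": TCP orientation; "contact_force": force on the tool from outside, world axes, zero at the start; "ft_torque": the same for the moment, N m; "finger_gap": finger opening in m.
Only numpy, scipy, OpenCV 4.12 (cv2) and the standard library are available. Lean on these libraries where they do the work, as an engineer would, in place of code of your own. Each camera call takes 0.05 s, during which the arm holds its last target.

## Working session

There is one attempt and no reset: what is moved stays moved. The work goes in short steps, Python scripts to look and compute and a tool call to move; the robot and the scene stay as the last step left them, time stands still between calls to the robot, and variables do not carry over. Pictures are saved under pics/ and viewed, and the job is handed in when it is done.

Besides the shell and the picture viewer there is one more tool, called after "Emit:" as a command line: name --pt "numbers of a row" for each row, then --argument value for the rest. send_rows: Moves the arm, as the interface text tells. Its arguments: {"type":"object","properties":{"moves":{"type":"array"},"force":{"type":"number"}},"required":["moves"]}

```bash
ls; mkdir -p pics; python3 - <<'E'
from cell import ctrl,camera,calibration
import cv2
o=ctrl.get_obs()
for k in("time_s","ee_pos","orientation","finger_gap","contact_force"):print(k,o[k])
for n in("scene","top","wrist"):
    print(n,calibration(n)); cv2.imwrite(f"pics/a_{n}.png",camera(n))
E
```

```text
pics
time_s 0.0
ee_pos [ 0.15755198 -0.65574294  0.23030886]
orientation [-0.70206641 -0.08383866  0.70232474 -0.08254568]
finger_gap 0.08545023128955481
contact_force [ 1.0485654  -0.21813889  0.86270173]
scene {'fx': 485.34398344213884, 'fy': 485.34398344213884, 'cx': 322.4276046585289, 'cy': 192.15807238459402, 'xyz': array([ 1.0535237 , -0.52030646,  0.77361546]), 'attitude': array([ 0.86297461,  0.32695889, -0.14374558, -0.35736524])}
top {'fx': 362.73947122999965, 'fy': 362.73947122999965, 'cx': 316.1721824532727, 'cy': 199.87742459651975, 'xyz': array([0.40079233, 0.00554779, 0.79200263]), 'attitude': array([ 0.72712334, -0.6776377 ,  0.0738949 , -0.08147603])}
wrist {'fx': 309.70691628693146, 'fy': 309.70691628693146, 'cx': 323.26086111635055, 'cy': 202.24792001025398, 'xyz': array([ 0.23266339, -0.63721753,  0.37240184]), 'attitude': array([ 0.77634939, -0.61191261, -0.09424511,  0.11816282])}
```

View pics/a_scene.png

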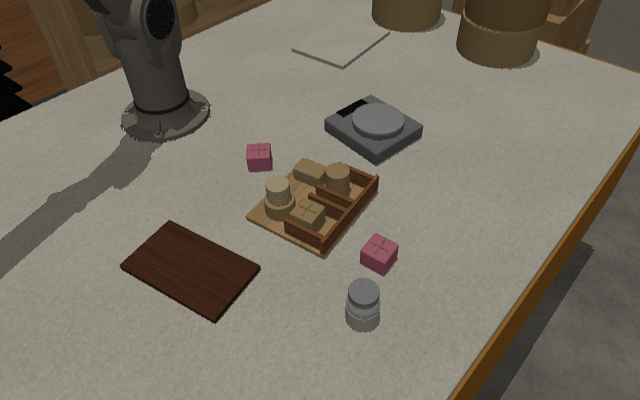

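View pics/a_top.png

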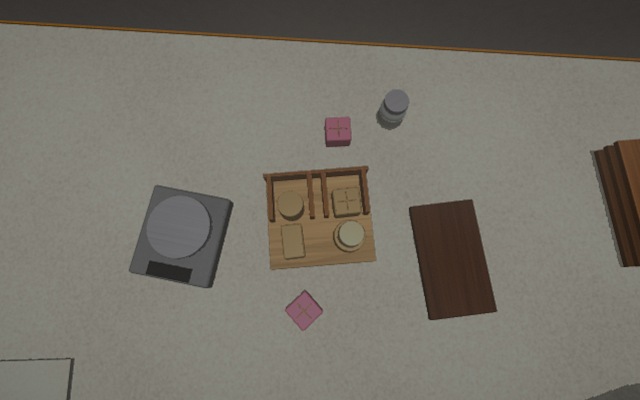

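View pics/a_wrist.png

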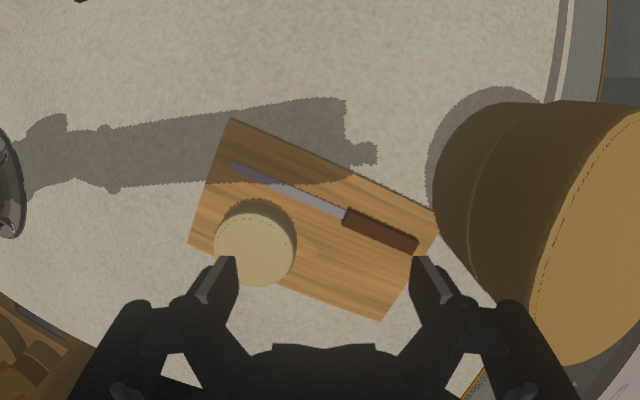

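The target candidates in the top picture are the tan square with a cross in the right bay at (347,201), a pink square at (338,131) and a pink square at (304,310). The tan one stands behind the pile at (350,236), so it fits the description. I'll confirm with an enlarged crop.

```bash
cat > h.py <<'E'
import numpy as np,cv2
from scipy.spatial.transform import Rotation as R
from cell import ctrl,camera,calibration
def ray(c,uv,fish=False):
    x=(uv[0]-c['cx'])/c['fx'];y=(uv[1]-c['cy'])/c['fy']
    if fish:
        r=np.hypot(x,y);d=np.array([x/r*np.sin(r),y/r*np.sin(r),np.cos(r)]) if r>1e-9 else np.array([0,0,1.])
    else: d=np.array([x,y,1.])
    return R.from_quat(c['attitude']).apply(d)
def onz(c,uv,z,fish=False):
    d=ray(c,uv,fish);o=np.array(c['xyz']);return (o+d*(z-o[2])/d[2])[:2]
def proj(c,p,fish=False):
    v=R.from_quat(c['attitude']).inv().apply(np.array(p)-c['xyz'])
    if fish:
        t=np.arctan2(np.hypot(v[0],v[1]),v[2]);a=np.arctan2(v[1],v[0]);return np.array([c['cx']+c['fx']*t*np.cos(a),c['cy']+c['fy']*t*np.sin(a)])
    return np.array([c['cx']+c['fx']*v[0]/v[2],c['cy']+c['fy']*v[1]/v[2]])
E
python3 - <<'E'
from h import *
im=cv2.imread('pics/a_top.png')
cv2.imwrite('pics/b.png',cv2.resize(im[155:280,255:385],None,fx=4.6,fy=4.6,interpolation=cv2.INTER_CUBIC))
im=cv2.imread('pics/a_scene.png')
cv2.imwrite('pics/b2.png',cv2.resize(im[150:260,240:390],None,fx=5,fy=5,interpolation=cv2.INTER_CUBIC))
c=calibration('top')
for n,uv,z in [('sq',(347,200),.056),('sw',(351,233),.092),('pan',(178,227),.06),('sb',(452,260),.016),('jar',(397,99),.085),('pinkfar',(338,128),.04),('pinknear',(304,310),.04)]:print(n,onz(c,uv,z))
E
```

```text
sq [ 0.56935925 -0.04456161]
sw [ 0.49622044 -0.05325677]
pan [0.48807851 0.29596902]
sb [ 0.464377   -0.27516606]
jar [ 0.79020551 -0.13723688]
pinkfar [ 0.7354239  -0.01714521]
pinknear [0.34305972 0.02796485]
```

View pics/b.png

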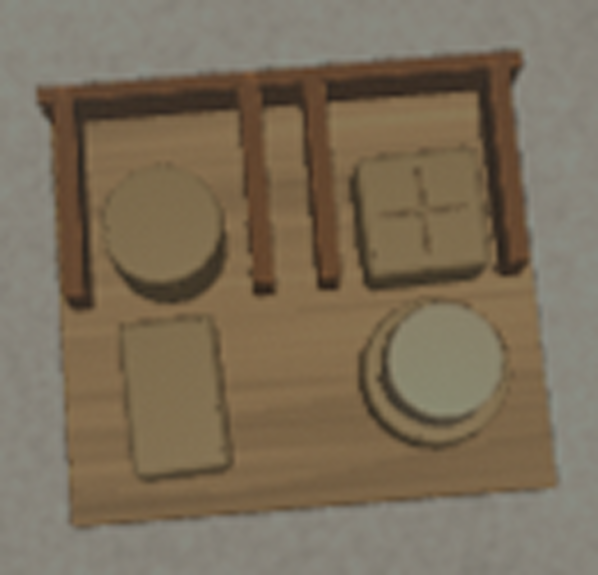

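View pics/b2.png

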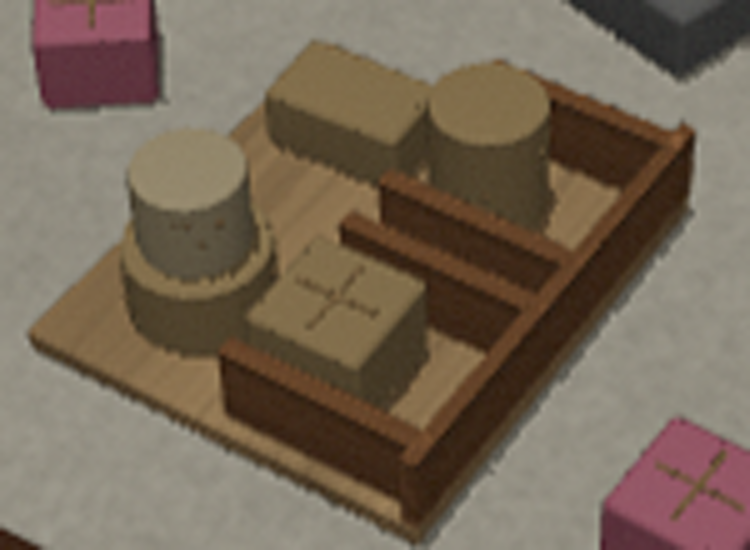

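```bash
python3 - <<'E'
from h import *
c=calibration('top');s=calibration('scene')
T=lambda x,y:(255+(x+.5)/4.6-.5,155+(y+.5)/4.6-.5)
S=lambda x,y:(240+(x+.5)/5-.5,150+(y+.5)/5-.5)
P={k:onz(c,T(*p),z) for k,p,z in [('nl',(72,525),.012),('nr',(557,487),.012),('fl',(38,87),.052),('fr',(521,50),.052),('fw1',(362,158),.056),('fw2',(478,148),.056),('fw3',(489,277),.056),('fw4',(370,287),.056)]}
for k,v in P.items():print(k,v.round(4))
d=P['nl']-P['nr'];print('yaw',np.degrees(np.arctan2(-d[0],d[1])),np.linalg.norm(d)); d=P['fl']-P['fr'];print(np.degrees(np.arctan2(-d[0],d[1])),np.linalg.norm(d))
d=P['nl']-P['nr']
d=P['fw1']-P['fw4'];print('sq yaw',np.degrees(np.arctan2(d[1],d[0])));d=P['fw1']-P['fw2'];print(np.degrees(np.arctan2(-d[0],d[1])))
print('sq c',np.mean([P['fw%d'%i] for i in (1,2,3,4)],0))
print('top sw',onz(c,T(445,360),.092),'fw',onz(c,T(434,373),.05))
print('scene sw',onz(s,S(188,171),.092),'sq',onz(s,S(338,300),.056))
print('scene crate nl?',onz(s,S(32,336),.012), 'fr', onz(s,S(410,450),.052))
# board corners/pan
im=cv2.imread('pics/a_top.png')
hsv=cv2.cvtColor(im,cv2.COLOR_BGR2HSV)
m=((hsv[...,0]<15)&(hsv[...,1]>90)&(hsv[...,2]<110)).astype(np.uint8);m[:,:400]=0;m[:,560:]=0
q=max(cv2.findContours(m,0,1)[0],key=cv2.contourArea);r=cv2.minAreaRect(q);print(r)
b=np.array([onz(c,p,.016) for p in cv2.boxPoints(r)]);print(b,b.mean(0),[np.linalg.norm(b[i]-b[i-1]) for i in range(4)])
g=cv2.cvtColor(im,6)
cv2.imwrite('pics/c.png',cv2.resize(im[175:300,115:245],None,fx=4.6,fy=4.6,interpolation=cv2.INTER_CUBIC))
E
```

```text
nl [0.4193 0.1065]
nr [ 0.4523 -0.1152]
fl [0.6154 0.1366]
fr [ 0.6488 -0.0853]
fw1 [ 0.591  -0.0147]
fw2 [ 0.5994 -0.0672]
fw3 [ 0.5401 -0.0748]
fw4 [ 0.5318 -0.0219]
yaw 8.460093005796807 0.22411772956621284
8.575278382073625 0.22440820873485343
sq yaw 6.903204029767666
9.08957650347302
sq c [ 0.56559108 -0.04464184]
top sw [ 0.49652135 -0.05391622] fw [ 0.49610679 -0.05288291]
scene sw [ 0.5009091  -0.05601737] sq [ 0.57215439 -0.04462647]
scene crate nl? [ 0.45871162 -0.11648792] fr [ 0.64454472 -0.0815933 ]
((452.5652160644531, 258.9876403808594), (117.6163101196289, 65.54009246826172), 79.28687286376953)
[[ 0.57176884 -0.18391357]
 [ 0.60900423 -0.32446776]
 [ 0.36774295 -0.3632634 ]
 [ 0.33454718 -0.23179782]] [ 0.4707658  -0.27586064] [np.float64(0.24200623880807187), np.float64(0.14540273062741568), np.float64(0.24436060135514928), np.float64(0.13559187836207567)]
```

View pics/c.png

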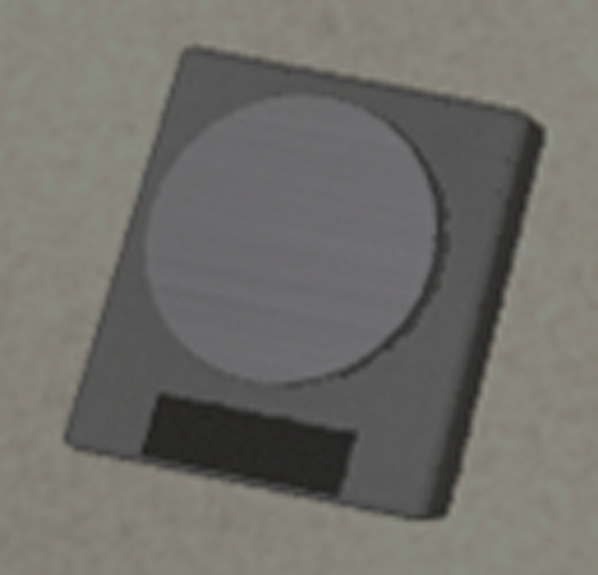

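```bash
cat >> h.py <<'E'
def jaw(o=None):
    o=o or ctrl.get_obs();y=R.from_quat(o['orientation']).apply([0,1,0]);x=R.from_quat(o['orientation']).apply([1,0,0]);return np.degrees(np.arctan2(y[1],y[0])),x
def st():
    o=ctrl.get_obs();a,x=jaw(o);print('t%.2f'%o['time_s'],'p',o['ee_pos'].round(4),'jaw %.2f'%a,x.round(4),'gap %.4f'%o['finger_gap'],'F',np.round(o['contact_force'],1),'q',np.round(o['qpos'],2))
E
python3 -c "
from h import *
st()"
```

```text
t0.15 p [ 0.1576 -0.6559  0.2305] jaw -76.49 [-4.0e-04  1.3e-03 -1.0e+00] gap 0.0856 F [-0.   0.   0.3] q [ 1.23  0.48  0.02  1.56 -0.01  1.11 -0.08]
```

The crop shows a tan cheese with a cross standing in the right bay at (347,201), directly behind the two-tier pile. That is the target, and both pink ones are outside the crate. Next I move above the pile.

Emit:
send_rows --pt "100 2 3.5 0.5 0" --pt "100 4 7 1 0" --pt "100 6 10.5 1 0" --pt "100 8 14 1 0" --pt "100 10 17.5 1 -1" --pt "100 12 21 1 -2" --pt "100 14 24.5 1 -3" --pt "100 16 28 1 -5" --force 40

```text
time_s: 0.82
ee_pos: [0.3181, -0.3744, 0.2413]
orientation: [-0.705, -0.052, 0.705, -0.052]
contact_force: [0.7, -0.4, -0.7]
finger_gap: 0.0852
```

Emit:
send_rows --pt "100 2 3.5 0 0" --pt "100 4 7 0 0" --pt "100 6 10.5 0 0" --pt "100 8 14 0 0" --pt "100 10 17.5 0 0" --pt "100 12 21 0 0" --pt "100 14 24.5 0 0" --pt "100 16 28 0 0"

```text
time_s: 1.48
ee_pos: [0.4781, -0.0946, 0.2414]
orientation: [0.705, 0.052, -0.705, 0.052]
contact_force: [1.1, -0.3, 0.2]
finger_gap: 0.0857
```

Emit:
send_rows --pt "100 1 2 0 0" --pt "100 2 4.2 0 0" --pt "100 2 4.2 0 0" --pt "100 2 4.2 0 0" --pt "100 2 4.2 0 0" --pt "100 2 4.2 0 0" --pt "100 2 4.2 0 0" --pt "100 2 4.2 0 0"

```text
time_s: 2.15
ee_pos: [0.4974, -0.0554, 0.2413]
orientation: [-0.705, -0.052, 0.705, -0.052]
contact_force: [0.3, -0.7, 0.2]
finger_gap: 0.0853
```

```bash
python3 -c "
from h import *
st()
c=calibration('wrist');im=camera('wrist');cv2.imwrite('pics/w1.png',im)
import json;print(c)
for p in [(.498,-.054,.092),(.498,-.054,.05),(.57,-.044,.056)]:print(proj(c,p,True))
json.dump({k:np.array(v).tolist() for k,v in c.items()},open('w1.json','w'))"
```

```text
t2.15 p [ 0.4974 -0.0554  0.2413] jaw -81.60 [-1.e-04 -3.e-04 -1.e+00] gap 0.0853 F [ 0.3 -0.7  0.2] q [ 0.34  0.21 -0.4   1.93  0.09  1.02 -1.53]
{'fx': 309.70691628693146, 'fy': 309.70691628693146, 'cx': 323.26086111635055, 'cy': 202.24792001025398, 'xyz': array([ 0.57372286, -0.04325121,  0.38328922]), 'attitude': array([ 0.74821757, -0.64600401, -0.09874176,  0.11445244])}
[322.80430543 187.77884479]
[322.85420808 178.11705042]
[323.41523669 111.84553265]
```

View pics/w1.png

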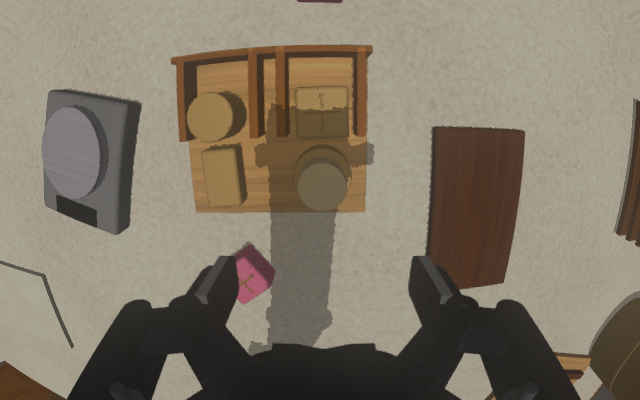

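```bash
python3 -c "
from h import *
im=cv2.imread('pics/w1.png')
cv2.imwrite('pics/w1c.png',cv2.resize(im[75:225,280:380],None,fx=4,fy=4,interpolation=cv2.INTER_CUBIC))
"
```

```text
(no output)
```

View pics/w1c.png

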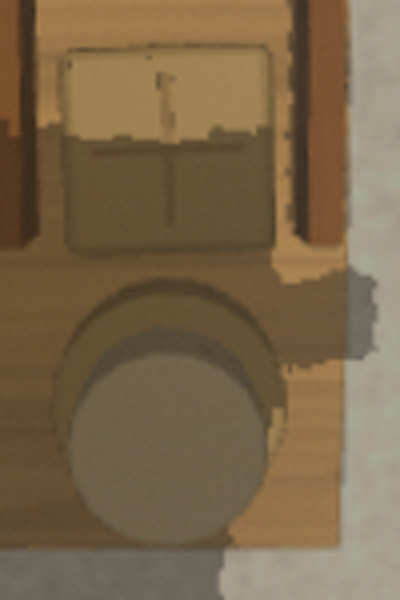

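```bash
python3 -c "
from h import *
import json
c=json.load(open('w1.json'))
W=lambda x,y:(280+(x+.5)/4-.5,75+(y+.5)/4-.5)
for n,p,z in [('sw',(169,448),.092),('fw top edge',(167,288),.05),('fw left',(52,405),.05),('fw r',(287,405),.05),('swL',(70,448),.092),('swR',(268,448),.092),('swT',(169,351),.092),('swB',(169,545),.092),('sq',(168,149),.056),('crate nr',(340,547),.012),('sqa',(64,52),.056),('sqb',(270,46),.056),('sqc',(274,247),.056),('sqd',(68,250),.056)]:print(n,onz(c,W(*p),z,True).round(4))
"
```

```text
sw [ 0.499  -0.0529]
fw top edge [ 0.5324 -0.0473]
fw left [ 0.4957 -0.0206]
fw r [ 0.5052 -0.0848]
swL [ 0.4955 -0.0291]
swR [ 0.5026 -0.0768]
swT [ 0.5227 -0.0495]
swB [ 0.4744 -0.0565]
sq [ 0.5697 -0.0422]
crate nr [ 0.4543 -0.1142]
sqa [ 0.5915 -0.0117]
sqb [ 0.6008 -0.0643]
sqc [ 0.5482 -0.0736]
sqd [ 0.5395 -0.0199]
```

Emit:
send_rows --pt "100 0.2 0.2 -4 0" --pt "100 0.2 0.2 -8 0" --pt "100 0.2 0.2 -12 0" --pt "100 0.2 0.2 -14 0" --pt "100 0.2 0.2 -16 0" --pt "100 0.2 0.2 -17.5 0" --pt "100 0.2 0.2 -18.5 0" --pt "100 0.2 0.2 -18.5 0"

```text
time_s: 2.87
ee_pos: [0.4984, -0.0526, 0.0546]
orientation: [-0.704, -0.052, 0.706, -0.052]
contact_force: [-0.0, 0.1, -0.5]
finger_gap: 0.0853
```

Emit:
send_rows --pt "40 0 0 0 0" --pt "40 0 0 0 0" --pt "40 0 0 0 0" --pt "40 0 0 0 0" --pt "40 0 0 0 0" --pt "40 0 0 0 0" --pt "40 0 0 0 0" --pt "40 0 0 0 0" --force 30

```text
time_s: 3.53
ee_pos: [0.5007, -0.0524, 0.0576]
orientation: [0.706, 0.052, -0.704, 0.053]
contact_force: [-0.3, -0.2, 7.1]
finger_gap: 0.0493
```

```bash
python3 -c "
from h import *
st()
im=camera('scene');cv2.imwrite('pics/s2.png',cv2.resize(im[120:270,200:400],None,fx=4,fy=4,interpolation=cv2.INTER_CUBIC))"
```

```text
t3.53 p [ 0.5007 -0.0524  0.0576] jaw -81.50 [ 2.3e-03 -4.0e-04 -1.0e+00] gap 0.0493 F [-0.3 -0.2  7.1] q [ 0.26  0.47 -0.34  2.08  0.26  0.63 -1.68]
```

View pics/s2.png

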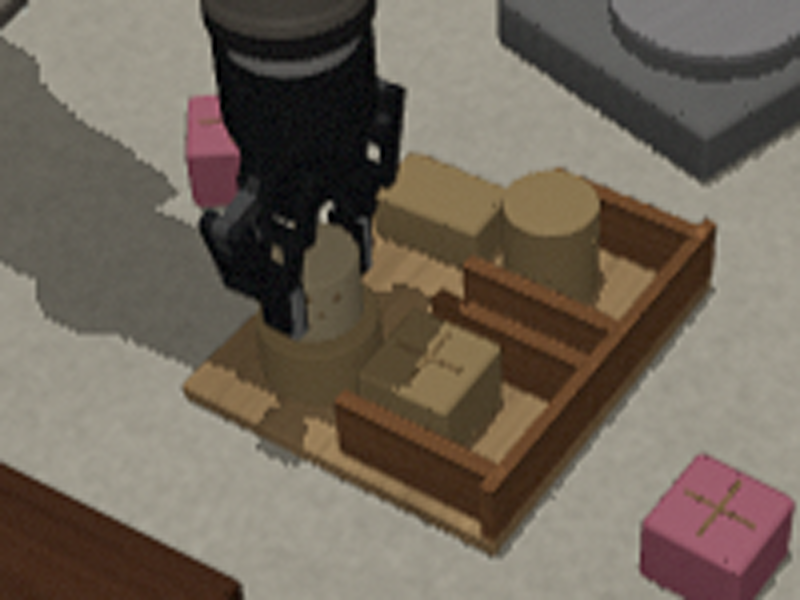

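The fingertips touch the flat wheel (7 N upward), so the pads reach forward of the TCP as they close. I'll open, raise 1.2 cm and grip again.

Emit:
send_rows --pt "100 0 0 0 0" --pt "100 0 0 0 0" --pt "100 0 0 0.4 0" --pt "100 0 0 0.8 0" --pt "100 0 0 1.2 0" --pt "100 0 0 1.2 0" --pt "100 0 0 1.2 0" --pt "100 0 0 1.2 0"

```text
time_s: 4.25
ee_pos: [0.4997, -0.0524, 0.0684]
orientation: [0.705, 0.052, -0.705, 0.052]
contact_force: [-0.3, -0.0, -0.9]
finger_gap: 0.085
```

Emit:
send_rows --pt "40 0 0 0 0" --pt "40 0 0 0 0" --pt "40 0 0 0 0" --pt "40 0 0 0 0" --pt "40 0 0 0 0" --pt "40 0 0 0 0" --pt "40 0 0 0 0" --pt "40 0 0 0 0"

```text
time_s: 4.92
ee_pos: [0.4998, -0.0523, 0.0684]
orientation: [0.705, 0.052, -0.705, 0.052]
contact_force: [-0.8, 0.2, 3.5]
finger_gap: 0.0485
```

```bash
python3 -c "
from h import *
st()
im=camera('scene');cv2.imwrite('pics/s3.png',cv2.resize(im[120:270,200:400],None,fx=4,fy=4,interpolation=cv2.INTER_CUBIC))"
```

```text
t4.92 p [ 0.4998 -0.0523  0.0684] jaw -81.49 [ 1.e-04 -0.e+00 -1.e+00] gap 0.0485 F [-0.8  0.2  3.5] q [ 0.27  0.45 -0.35  2.08  0.25  0.65 -1.67]
```

View pics/s3.png

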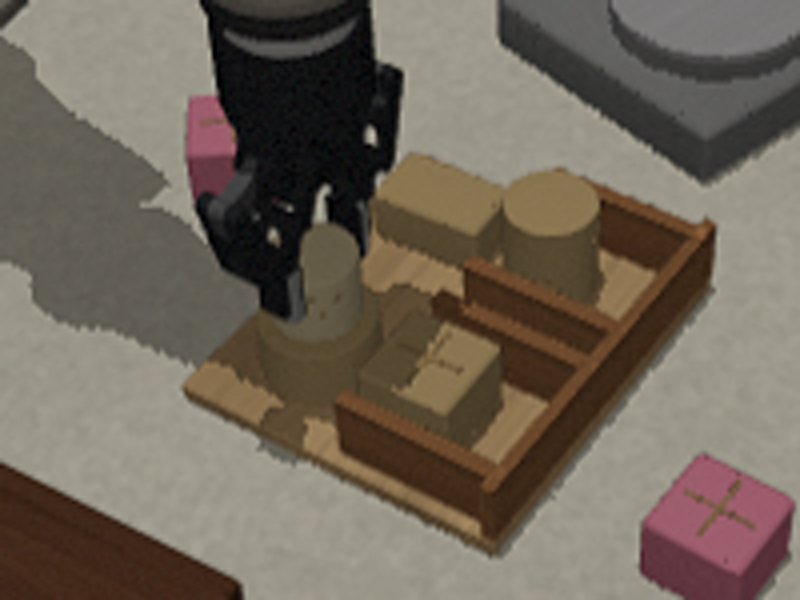

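Emit:
send_rows --pt "40 0 0 1 0" --pt "40 0 0 3 0" --pt "40 0 0 6 0" --pt "40 0 0 9 0" --pt "40 0 -2 10 0" --pt "40 0.5 -4.5 10 0" --pt "40 1 -7 10 0" --pt "40 1.5 -10 10 0"

```text
time_s: 5.63
ee_pos: [0.5149, -0.1523, 0.1693]
orientation: [0.705, 0.053, -0.705, 0.053]
contact_force: [-1.4, 0.9, -1.5]
finger_gap: 0.0487
```

Emit:
send_rows --pt "40 0.4 -3 0 0" --pt "40 0.8 -6 0 0" --pt "40 1.2 -9 0 0" --pt "40 1.2 -11 -2 0" --pt "40 1.2 -11.4 -5 0" --pt "40 1.2 -11.4 -8 0" --pt "40 1.2 -11.4 -10 0" --pt "40 1.2 -11.4 -10 0"

```text
time_s: 6.3
ee_pos: [0.5233, -0.2652, 0.0642]
orientation: [-0.703, -0.054, 0.708, -0.051]
contact_force: [-0.5, 0.9, -1.4]
finger_gap: 0.0483
```

```bash
python3 -c "
from h import *
st()
im=camera('scene');cv2.imwrite('pics/s4.png',cv2.resize(im[130:330,100:380],None,fx=2.8,fy=2.8,interpolation=cv2.INTER_CUBIC))"
```

```text
t6.30 p [ 0.5233 -0.2652  0.0642] jaw -81.50 [-0.0075  0.0035 -1.    ] gap 0.0483 F [-0.5  0.9 -1.4] q [ 0.57  0.56 -0.27  1.88  0.21  0.74 -1.24]
```

View pics/s4.png

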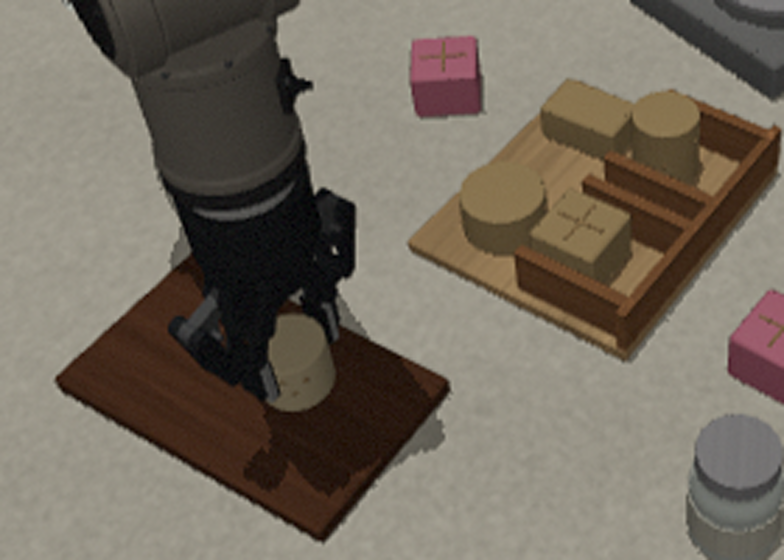

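Emit:
send_rows --pt "40 0.4 0 0 0" --pt "40 0.4 0 -1.5 0" --pt "40 0.4 0 -2.5 0" --pt "40 0.4 0 -3 0" --pt "40 0.4 0 -3.2 0" --pt "40 0.4 0 -3.3 0" --pt "40 0.4 0 -3.3 0" --pt "40 0.4 0 -3.3 0"

```text
time_s: 7.02
ee_pos: [0.5311, -0.2665, 0.0359]
orientation: [0.705, 0.052, -0.705, 0.053]
contact_force: [0.1, -0.4, -0.1]
finger_gap: 0.0489
```

```bash
python3 -c "
from h import *
st()"
```

```text
t7.02 p [ 0.5311 -0.2665  0.0359] jaw -81.49 [ 7.e-04 -4.e-04 -1.e+00] gap 0.0489 F [ 0.1 -0.4 -0.1] q [ 0.55  0.6  -0.26  1.88  0.23  0.69 -1.26]
```

Emit:
send_rows --pt "40 0 0 -0.1 0" --pt "40 0 0 -0.15 0" --pt "40 0 0 -0.15 0" --pt "40 0 0 -0.15 0" --pt "60 0 0 -0.15 0" --pt "80 0 0 -0.15 0" --pt "100 0 0 -0.15 0" --pt "100 0 0 -0.15 0"

```text
time_s: 7.68
ee_pos: [0.5306, -0.2663, 0.0336]
orientation: [-0.705, -0.052, 0.705, -0.052]
contact_force: [0.2, 0.1, 0.4]
finger_gap: 0.0842
```

Emit:
send_rows --pt "100 0 0 1 0" --pt "100 0 0 4 0" --pt "100 0 0 7 0" --pt "100 0 4 9 0" --pt "100 -0.5 8 9 0" --pt "100 -1.5 12 9 0" --pt "100 -2.5 16 9 0" --pt "100 -3.1 20 9 0"

```text
time_s: 8.35
ee_pos: [0.4986, -0.0649, 0.1247]
orientation: [0.705, 0.052, -0.705, 0.052]
contact_force: [0.7, 0.4, -0.2]
finger_gap: 0.0849
```

```bash
python3 -c "
from h import *
st()
c=calibration('wrist');im=camera('wrist');cv2.imwrite('pics/w5.png',im)
print(c['xyz'])
print(proj(c,(.4993,-.0527,.05),True),proj(c,(.531,-.2665,.058),True))
import json
json.dump({k:np.array(v).tolist() for k,v in c.items()},open('w5.json','w'))"
```

```text
t8.35 p [ 0.4986 -0.0649  0.1247] jaw -81.52 [ 5.e-04 -5.e-04 -1.e+00] gap 0.0849 F [ 0.7  0.4 -0.2] q [ 0.3   0.36 -0.36  2.04  0.18  0.77 -1.58]
[ 0.57485068 -0.05257489  0.26671732]
[308.30916598 211.29240501] [554.42065321 212.58234023]
```

View pics/w5.png

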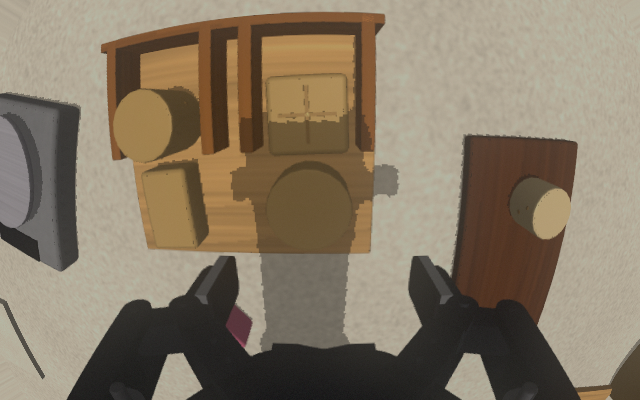

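```bash
python3 -c "
from h import *
import json
c=json.load(open('w5.json'))
im=cv2.imread('pics/w5.png')
cv2.imwrite('pics/w5c.png',cv2.resize(im[150:265,250:370],None,fx=5,fy=5,interpolation=cv2.INTER_CUBIC))
for n,p in [('L',(267,207)),('R',(351,207)),('T',(309,162)),('B',(309,250))]:print(n,onz(c,p,.05,True).round(4))
"
```

```text
L [ 0.498  -0.0217]
R [ 0.5072 -0.0834]
T [ 0.5359 -0.0482]
B [ 0.4678 -0.0574]
```

View pics/w5c.png

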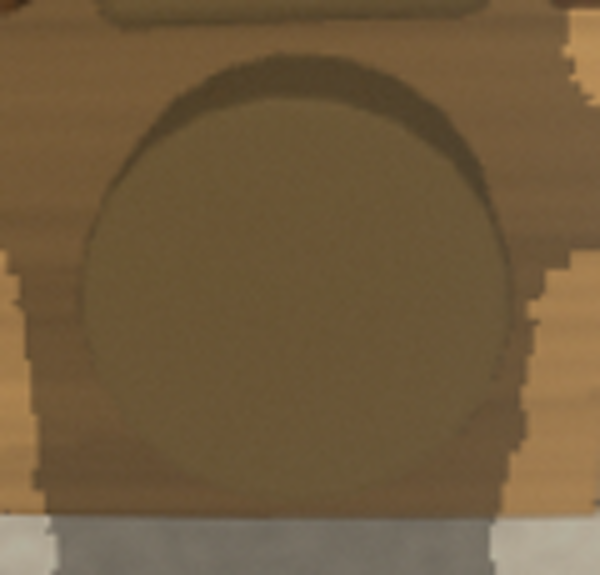

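Emit:
send_rows --pt "100 0.1 1.2 -2 0" --pt "100 0.1 1.2 -4 0" --pt "100 0.1 1.2 -6 0" --pt "100 0.1 1.2 -8 0" --pt "100 0.1 1.2 -9.4 0" --pt "100 0.1 1.2 -10.1 0" --pt "100 0.1 1.2 -10.1 0" --pt "100 0.1 1.2 -10.1 0"

```text
time_s: 9.07
ee_pos: [0.501, -0.0544, 0.0233]
orientation: [0.705, 0.052, -0.705, 0.052]
contact_force: [-0.6, -0.0, -0.3]
finger_gap: 0.0854
```

Emit:
send_rows --pt "60 0 0 0 0" --pt "60 0 0 0 0" --pt "60 0 0 0 0" --pt "60 0 0 0 0" --pt "60 0 0 0 0" --pt "60 0 0 0 0" --pt "60 0 0 0 0" --pt "60 0 0 0 0"

```text
time_s: 9.73
ee_pos: [0.5016, -0.0544, 0.0242]
orientation: [0.706, 0.052, -0.704, 0.053]
contact_force: [-2.0, -0.6, 5.5]
finger_gap: 0.0646
```

```bash
python3 -c "
from h import *
st()
im=camera('scene');cv2.imwrite('pics/s6.png',cv2.resize(im[120:270,200:400],None,fx=4,fy=4,interpolation=cv2.INTER_CUBIC))"
```

```text
t9.73 p [ 0.5016 -0.0544  0.0242] jaw -81.49 [ 2.2e-03 -4.0e-04 -1.0e+00] gap 0.0646 F [-2.  -0.6  5.5] q [ 0.23  0.52 -0.3   2.09  0.28  0.56 -1.7 ]
```

View pics/s6.png

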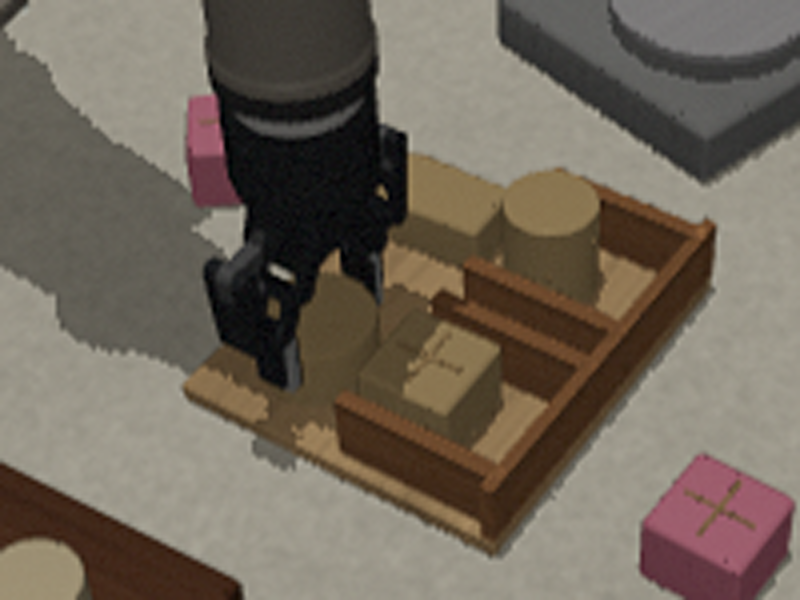

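Emit:
send_rows --pt "60 0 0 1 0" --pt "60 0 0 3 0" --pt "60 0 0 6 0" --pt "60 0 -1 8 0" --pt "60 -0.5 -3 9 0" --pt "60 -1.5 -6 9 0" --pt "60 -2.7 -9 9 0" --pt "60 -3.9 -12 9 0"

```text
time_s: 10.45
ee_pos: [0.4615, -0.1755, 0.1143]
orientation: [0.706, 0.052, -0.705, 0.053]
contact_force: [0.5, 0.4, -1.5]
finger_gap: 0.0644
```

Emit:
send_rows --pt "60 -1.2 -3 0 0" --pt "60 -2.5 -6 0 0" --pt "60 -3.8 -9 -1 0" --pt "60 -4.9 -11 -3 0" --pt "60 -4.9 -11 -6 0" --pt "60 -4.9 -11 -7 0" --pt "60 -4.9 -11 -7.5 0" --pt "60 -4.9 -11 -7.5 0"

```text
time_s: 11.12
ee_pos: [0.4129, -0.283, 0.0377]
orientation: [-0.705, -0.054, 0.705, -0.053]
contact_force: [0.2, 0.3, -1.5]
finger_gap: 0.0647
```

```bash
python3 -c "
from h import *
st()
im=camera('scene');cv2.imwrite('pics/s7.png',cv2.resize(im[130:330,100:380],None,fx=2.8,fy=2.8,interpolation=cv2.INTER_CUBIC))"
```

```text
t11.12 p [ 0.4129 -0.283   0.0377] jaw -81.39 [-8.0e-04  1.3e-03 -1.0e+00] gap 0.0647 F [ 0.2  0.3 -1.5] q [ 0.68  0.49 -0.25  2.1   0.22  0.58 -1.14]
```

View pics/s7.png

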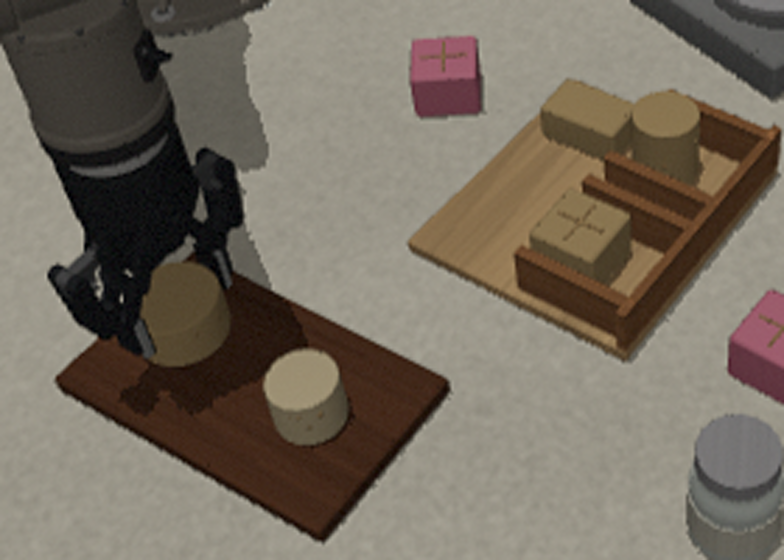

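Emit:
send_rows --pt "60 0 0 -0.5 0" --pt "60 0 0 -0.8 0" --pt "60 0 0 -1 0" --pt "60 0 0 -1.05 0" --pt "60 0 0 -1.05 0" --pt "75 0 0 -1.05 0" --pt "100 0 0 -1.05 0" --pt "100 0 0 -1.05 0"

```text
time_s: 11.83
ee_pos: [0.4131, -0.2844, 0.0277]
orientation: [0.705, 0.052, -0.705, 0.053]
contact_force: [-0.7, 0.8, 0.0]
finger_gap: 0.085
```

```bash
python3 -c "
from h import *
st()"
```

```text
t11.83 p [ 0.4131 -0.2844  0.0277] jaw -81.47 [ 8.e-04 -5.e-04 -1.e+00] gap 0.0850 F [-0.7  0.8  0. ] q [ 0.68  0.51 -0.25  2.1   0.23  0.55 -1.15]
```

Emit:
send_rows --pt "100 0 0 2 0" --pt "100 0 0 5 0" --pt "100 0 0 8 0" --pt "100 0 0 11 0" --pt "100 1 2 13 7" --pt "100 2 5 13 14" --pt "100 4 8 13 21" --pt "100 6 11 13 28"

```text
time_s: 12.5
ee_pos: [0.473, -0.1738, 0.1582]
orientation: [0.671, 0.222, -0.671, 0.223]
contact_force: [0.5, 0.1, -0.3]
finger_gap: 0.0857
```

Emit:
send_rows --pt "100 1.5 2 0 7" --pt "100 3 4 0 14" --pt "100 4.5 6 0 21" --pt "100 6 8 0 28" --pt "100 7.5 10 0 35" --pt "100 9 12 0 42" --pt "100 9.7 13.1 0 49" --pt "100 9.7 13.1 0 56"

```text
time_s: 13.17
ee_pos: [0.5714, -0.0393, 0.1577]
orientation: [0.487, 0.513, -0.485, 0.513]
contact_force: [0.2, -0.3, -0.1]
finger_gap: 0.0851
```

Emit:
send_rows --pt "100 0 0 0 6.5" --pt "100 0 0 0 6.5" --pt "100 0 0 -3 6.5" --pt "100 0 0 -3 6.5" --pt "100 0 0 -3 6.5" --pt "100 0 0 -3 6.5" --pt "100 0 0 -3 6.5" --pt "100 0 0 -3 6.5"

```text
time_s: 13.83
ee_pos: [0.5704, -0.0433, 0.1284]
orientation: [0.46, 0.537, -0.459, 0.538]
contact_force: [-0.2, -0.0, 0.9]
finger_gap: 0.0853
```

```bash
python3 -c "
from h import *
st()
im=camera('top');cv2.imwrite('pics/t8.png',cv2.resize(im[155:280,255:385],None,fx=4.6,fy=4.6,interpolation=cv2.INTER_CUBIC))
im=camera('scene');cv2.imwrite('pics/s8.png',im)
c=calibration('wrist');im=camera('wrist');cv2.imwrite('pics/w8.png',im)
"
```

```text
t13.83 p [ 0.5704 -0.0433  0.1284] jaw 8.97 [ 1.7e-03 -2.0e-04 -1.0e+00] gap 0.0853 F [-0.2 -0.   0.9] q [ 0.49  0.52 -0.68  1.86  0.41  0.9  -0.23]
```

View pics/s8.png

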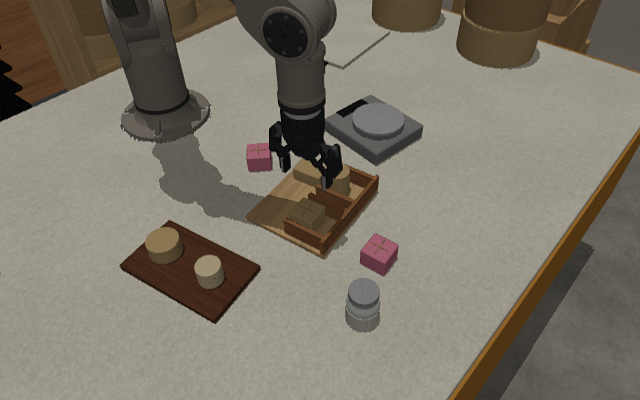

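View pics/w8.png

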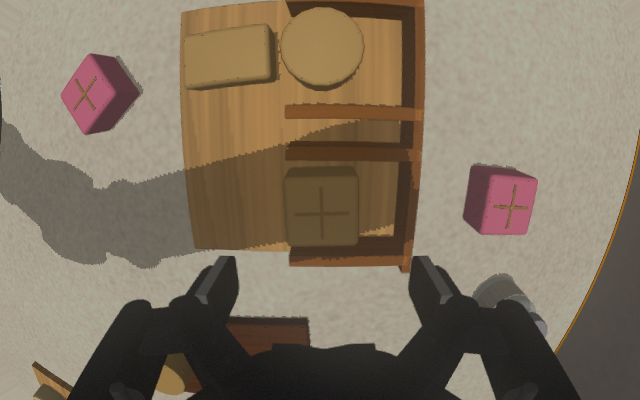

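Emit:
send_rows --pt "100 0 0 -2 0" --pt "100 0 0 -4 0" --pt "100 0 0 -6 0" --pt "100 0 0 -8 0" --pt "100 0 0 -9.5 0" --pt "100 0 0 -10.4 0" --pt "100 0 0 -10.4 0" --pt "100 0 0 -10.4 0"

```text
time_s: 14.65
ee_pos: [0.5698, -0.0432, 0.0235]
orientation: [0.459, 0.538, -0.459, 0.538]
contact_force: [-0.0, -0.5, 0.6]
finger_gap: 0.0854
```

Emit:
send_rows --pt "50 0 0 0 0" --pt "50 0 0 0 0" --pt "50 0 0 0 0" --pt "50 0 0 0 0" --pt "50 0 0 0 0" --pt "50 0 0 0 0" --pt "50 0 0 0 0" --pt "50 0 0 0 0"

```text
time_s: 15.32
ee_pos: [0.5705, -0.0434, 0.0245]
orientation: [0.46, 0.537, -0.459, 0.538]
contact_force: [-1.0, -0.2, 6.5]
finger_gap: 0.0555
```

```bash
python3 -c "
from h import *
st()
im=camera('scene');cv2.imwrite('pics/s9.png',cv2.resize(im[120:270,200:400],None,fx=4,fy=4,interpolation=cv2.INTER_CUBIC))"
```

```text
t15.32 p [ 0.5705 -0.0434  0.0245] jaw 9.00 [ 1.8e-03 -3.0e-04 -1.0e+00] gap 0.0555 F [-1.  -0.2  6.5] q [ 0.42  0.66 -0.59  1.92  0.54  0.72 -0.34]
```

View pics/s9.png

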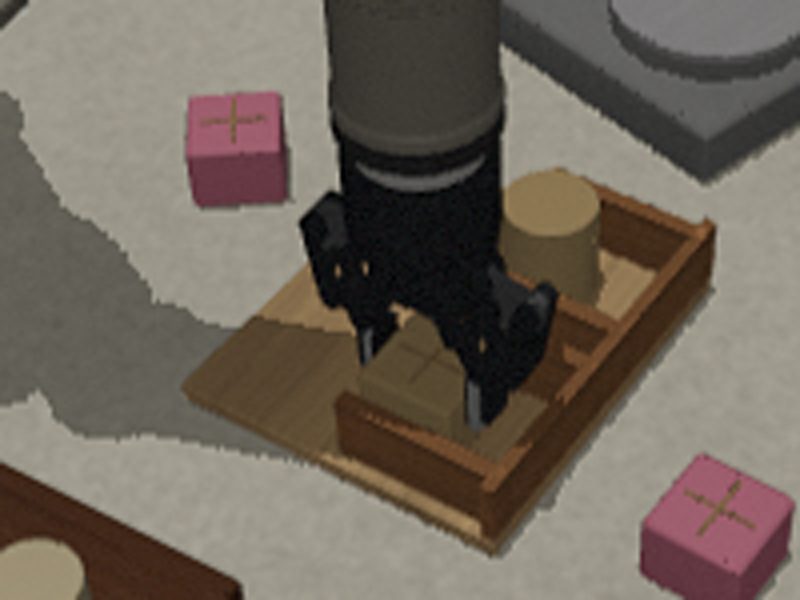

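Emit:
send_rows --pt "50 0 0 1 0" --pt "50 0 0 3 0" --pt "50 0 0 6 0" --pt "50 0 0 9 0" --pt "50 0 0 12 0" --pt "50 0 1 13 0" --pt "50 -0.5 3 13 0" --pt "50 -1 6 13 0"

```text
time_s: 16.03
ee_pos: [0.5601, 0.0145, 0.1541]
orientation: [0.46, 0.536, -0.461, 0.537]
contact_force: [0.3, 0.5, -1.6]
finger_gap: 0.0556
```

Emit:
send_rows --pt "50 -0.7 3 0 0" --pt "50 -1.4 6 0 0" --pt "50 -2.1 9 0 0" --pt "50 -2.8 12 0 0" --pt "50 -3.5 15 0 0" --pt "50 -4.2 18 0 0" --pt "50 -4.9 21 0 0" --pt "50 -5.6 24 0 0"

```text
time_s: 16.7
ee_pos: [0.5024, 0.2582, 0.1531]
orientation: [0.459, 0.538, -0.459, 0.538]
contact_force: [1.0, 0.1, -0.8]
finger_gap: 0.0557
```

Emit:
send_rows --pt "50 -0.7 2 0 0" --pt "50 -1.5 3.5 0 0" --pt "50 -1.5 3.9 -1 0" --pt "50 -1.5 3.9 -3 0" --pt "50 -1.5 3.9 -5 0" --pt "50 -1.5 3.9 -6 0" --pt "50 -1.5 3.9 -6 0" --pt "50 -1.5 3.9 -6 0"

```text
time_s: 17.37
ee_pos: [0.4885, 0.2949, 0.0927]
orientation: [0.459, 0.538, -0.46, 0.537]
contact_force: [0.6, 0.6, -1.4]
finger_gap: 0.0555
```

```bash
python3 -c "
from h import *
st()
c=calibration('top');im=camera('top');cv2.imwrite('pics/t10.png',cv2.resize(im[155:300,90:260],None,fx=4,fy=4,interpolation=cv2.INTER_CUBIC))
c=calibration('wrist');im=camera('wrist');cv2.imwrite('pics/w10.png',im)
im=camera('scene');cv2.imwrite('pics/s10.png',cv2.resize(im[50:200,280:480],None,fx=4,fy=4,interpolation=cv2.INTER_CUBIC))"
```

```text
t17.37 p [0.4885 0.2949 0.0927] jaw 8.98 [-1.4e-03 -9.0e-04 -1.0e+00] gap 0.0555 F [ 0.6  0.6 -1.4] q [-0.11  0.58 -0.71  1.89  0.49  0.86 -0.92]
```

View pics/s10.png

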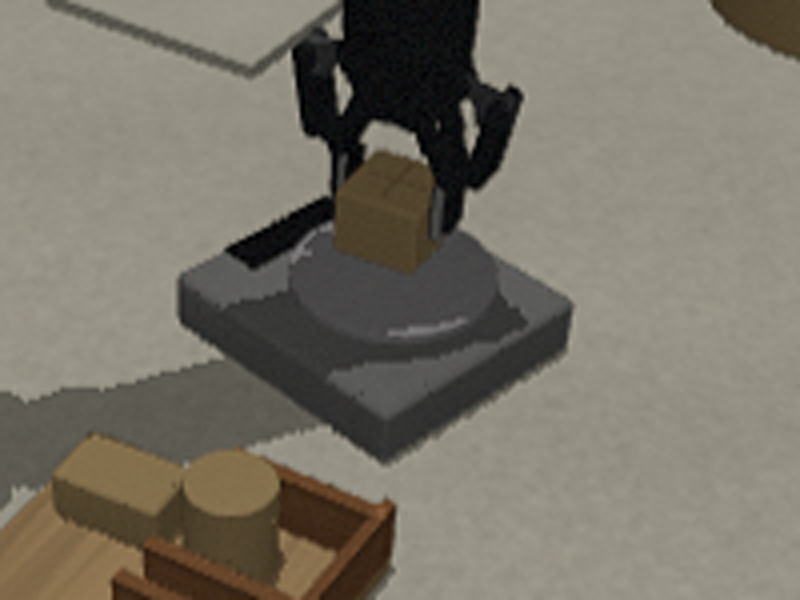

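View pics/w10.png

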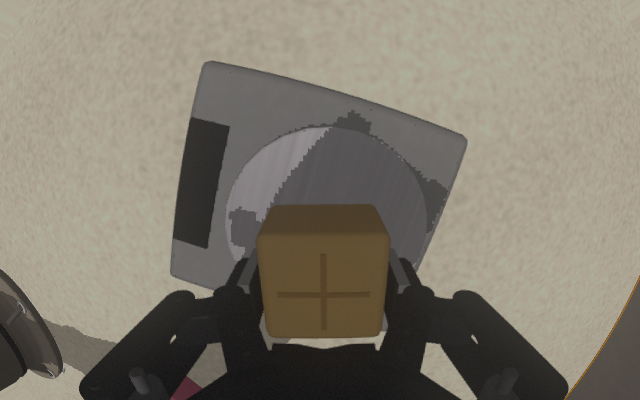

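```bash
python3 -c "
from h import *
s=calibration('scene');im=cv2.imread('pics/a_scene.png')
print(onz(s,(378,120.5),.06), onz(s,(352.5,121),.06),onz(s,(404.5,119),.06))
c=calibration('wrist')
pts=np.array([onz(c,p,.06,True) for p in [(226,205),(230,180),(250,150),(285,133),(330,126),(372,132),(405,160),(424,190),(429,220),(425,245)]])
A=np.c_[2*pts,np.ones(len(pts))];x=np.linalg.lstsq(A,(pts**2).sum(1),rcond=None)[0];print('wrist pan',x[:2],np.sqrt(x[2]+x[0]**2+x[1]**2))
cv2.imwrite('pics/p.png',cv2.resize(im[90:165,320:430],None,fx=7,fy=7,interpolation=cv2.INTER_CUBIC))
# held cheese cross at z: top = .0927-.0125+.044+... 
print('held', onz(c,(323.5,294.5),.0927-.0125+.044,True))
"
```

```text
[0.50085709 0.28558579] [0.45484863 0.24328076] [0.54634309 0.33286301]
wrist pan [0.49132864 0.29929275] 0.06567038042365404
held [0.49008321 0.29651065]
```

View pics/p.png

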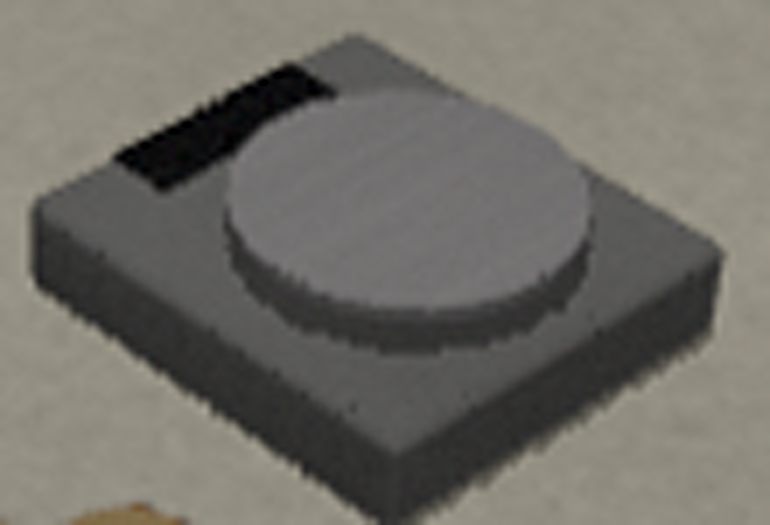

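```bash
python3 -c "
from h import *
s=calibration('scene');print(onz(s,(378,118.3),.06))
im=cv2.imread('pics/a_top.png')"
```

```text
[0.49537107 0.29281414]
```

Emit:
send_rows --pt "50 0.1 0.2 -0.5 0" --pt "50 0.1 0.2 -1 0" --pt "50 0.1 0.2 -1.5 0" --pt "50 0.1 0.2 -1.8 0" --pt "50 0.1 0.2 -1.9 0" --pt "50 0.1 0.2 -1.9 0" --pt "50 0.1 0.2 -1.9 0" --pt "50 0.1 0.2 -1.9 0"

```text
time_s: 18.18
ee_pos: [0.4898, 0.2978, 0.0745]
orientation: [0.459, 0.538, -0.459, 0.538]
contact_force: [-0.5, -0.4, -0.9]
finger_gap: 0.0554
```

```bash
python3 -c "
from h import *
st()"
```

```text
t18.18 p [0.4898 0.2978 0.0745] jaw 9.01 [ 2.e-04  2.e-04 -1.e+00] gap 0.0554 F [-0.5 -0.4 -0.9] q [-0.13  0.61 -0.69  1.89  0.52  0.83 -0.94]
```

Emit:
send_rows --pt "50 0.1 -0.2 0 0" --pt "50 0.1 -0.2 -0.15 0" --pt "50 0.1 -0.2 -0.2 0" --pt "50 0.1 -0.2 -0.2 0" --pt "50 0.1 -0.2 -0.2 0" --pt "65 0.1 -0.2 -0.2 0" --pt "85 0.1 -0.2 -0.2 0" --pt "100 0.1 -0.2 -0.2 0"

```text
time_s: 18.85
ee_pos: [0.4906, 0.296, 0.0723]
orientation: [0.459, 0.538, -0.459, 0.538]
contact_force: [-1.0, -0.7, 0.3]
finger_gap: 0.0777
```

Emit:
send_rows --pt "100 0 0 0 0" --pt "100 0 0 1 0" --pt "100 0 0 3 0" --pt "100 0 0 6 0" --pt "100 0 0 9 0" --pt "100 1 -3 10 0" --pt "100 1 -6 10 0" --pt "100 1 -9 10 0"

```text
time_s: 19.52
ee_pos: [0.5015, 0.2056, 0.1742]
orientation: [0.46, 0.538, -0.458, 0.538]
contact_force: [0.5, -1.2, 0.4]
finger_gap: 0.0856
```

Emit:
send_rows --pt "100 0 -3 0 0" --pt "100 0 -6 0 0" --pt "100 0 -9 0 0" --pt "100 0 -12 0 0" --pt "100 0 -12 0 0" --pt "100 0 -12 0 0" --pt "100 0 -12 0 0" --pt "100 0 -12 0 0"

```text
time_s: 20.18
ee_pos: [0.5007, 0.0873, 0.1728]
orientation: [0.459, 0.538, -0.458, 0.538]
contact_force: [-0.1, 1.2, 0.1]
finger_gap: 0.0854
```

```bash
python3 -c "
from h import *
st()
c=calibration('top');im=camera('top');cv2.imwrite('pics/t11.png',cv2.resize(im[155:300,90:260],None,fx=4,fy=4,interpolation=cv2.INTER_CUBIC))
im=camera('scene');cv2.imwrite('pics/s11.png',cv2.resize(im[50:200,280:480],None,fx=4,fy=4,interpolation=cv2.INTER_CUBIC))"
```

```text
t20.18 p [0.5007 0.0873 0.1728] jaw 9.13 [ 8.e-04  9.e-04 -1.e+00] gap 0.0854 F [-0.1  1.2  0.1] q [ 0.34  0.37 -0.77  1.97  0.32  0.92 -0.43]
```

View pics/s11.png

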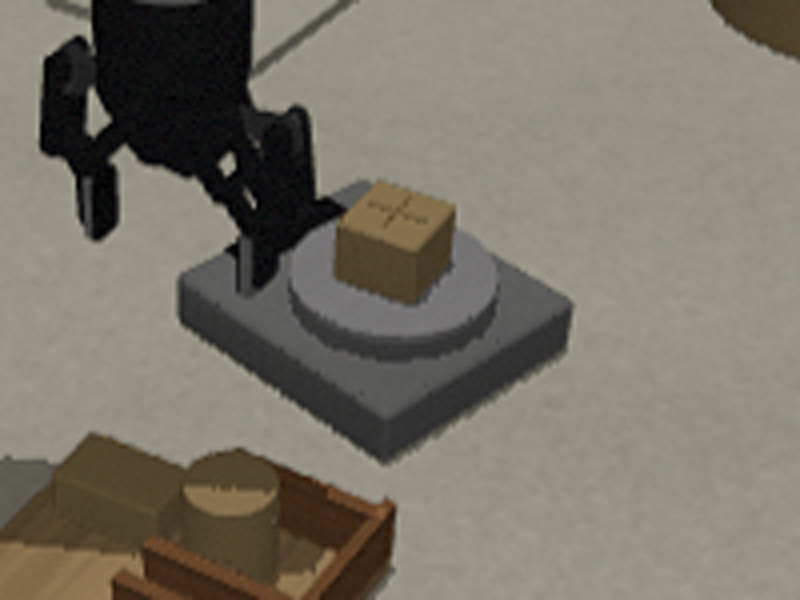

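View pics/t11.png

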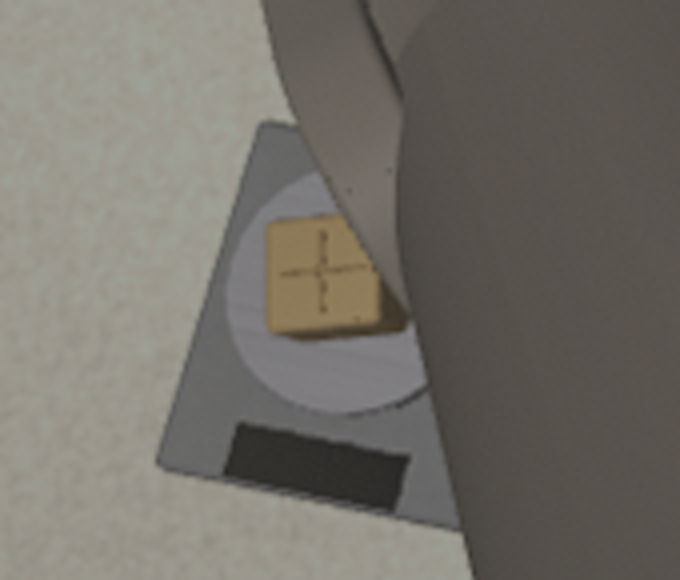

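```bash
python3 -c "
from h import *
s=calibration('scene');c=calibration('top')
S=lambda x,y:(280+(x+.5)/4-.5,50+(y+.5)/4-.5);T=lambda x,y:(90+(x+.5)/4-.5,155+(y+.5)/4-.5)
print('cheese scene',onz(s,S(397,214),.104),'top',onz(c,T(322,271),.104))
print('pan scene',onz(s,S(394,272),.06),'top',onz(c,T(352,288),.06))
q=lambda x,y:(115+(x+.5)/4.6-.5,175+(y+.5)/4.6-.5)
print('pan top orig',onz(c,q(291.5,239),.06))
w=calibration('wrist');im=camera('wrist');cv2.imwrite('pics/w11.png',im)
print(proj(w,(.49,.296,.06),True),proj(w,(.49,.296,.104),True))
import json;json.dump({k:np.array(v).tolist() for k,v in w.items()},open('w11.json','w'))
"
```

```text
cheese scene [0.49429548 0.29290094] top [0.49064119 0.29498383]
pan scene [0.49390924 0.29524832] top [0.48878816 0.29685023]
pan top orig [0.4889605  0.29615057]
[349.18744425 -37.97451952] [354.00961004 -62.80993133]
```

View pics/w11.png

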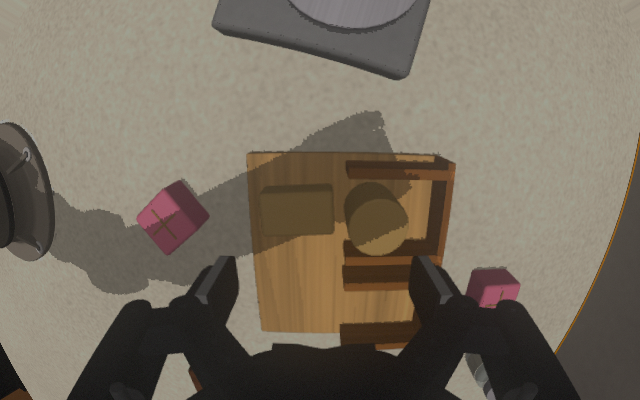

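The square cheese sits within about 2 mm of the pan's centre in both views. Next I fetch the flat wheel.

Emit:
send_rows --pt "100 0 -2.5 0 -7" --pt "100 0 -5 0 -14" --pt "100 0 -7.5 0 -21" --pt "100 0 -10 0 -28" --pt "100 -0.5 -12.5 0 -35" --pt "100 -1 -15 0 -42" --pt "100 -2 -17.5 0 -49" --pt "100 -3 -20 0 -56"

```text
time_s: 21.0
ee_pos: [0.4707, -0.1146, 0.1724]
orientation: [0.659, 0.258, -0.658, 0.258]
contact_force: [0.0, 0.1, -0.3]
finger_gap: 0.0855
```

Emit:
send_rows --pt "100 -1 -2.5 0 -7" --pt "100 -2 -5 0 -14" --pt "100 -3 -8 0 -21" --pt "100 -4 -11 0 -28" --pt "100 -5 -14 0 -34.6" --pt "100 -5.8 -17.2 0 -34.6" --pt "100 -5.8 -17.2 0 -34.6" --pt "100 -5.8 -17.2 0 -34.6"

```text
time_s: 21.67
ee_pos: [0.4124, -0.2875, 0.1722]
orientation: [-0.705, -0.051, 0.705, -0.051]
contact_force: [-0.0, 0.4, 0.1]
finger_gap: 0.0863
```

```bash
python3 -c "
from h import *
st()
w=calibration('wrist');im=camera('wrist');cv2.imwrite('pics/w12.png',im)
print(proj(w,(.413,-.2845,.054),True),proj(w,(.531,-.2665,.058),True))
"
```

```text
t21.67 p [ 0.4124 -0.2875  0.1722] jaw -81.74 [-2.e-04 -0.e+00 -1.e+00] gap 0.0863 F [-0.   0.4  0.1] q [ 0.75  0.28 -0.31  2.    0.11  0.87 -1.05]
[320.97935902 196.57635154] [319.69755322  56.63918131]
```

View pics/w12.png

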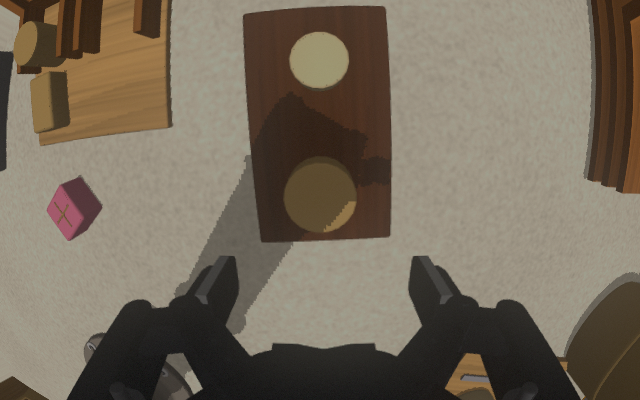

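Emit:
send_rows --pt "100 0.1 0.3 -3 0.2" --pt "100 0.1 0.3 -6 0.2" --pt "100 0.1 0.3 -9 0.2" --pt "100 0.1 0.3 -12 0.2" --pt "100 0.1 0.3 -13.5 0.2" --pt "100 0.1 0.3 -14.4 0.2" --pt "100 0.1 0.3 -14.4 0.2" --pt "100 0.1 0.3 -14.4 0.2"

```text
time_s: 22.38
ee_pos: [0.4145, -0.2824, 0.0286]
orientation: [0.705, 0.054, -0.705, 0.054]
contact_force: [-1.0, -0.4, 0.6]
finger_gap: 0.0856
```

Emit:
send_rows --pt "60 0 0 0 0" --pt "60 0 0 0 0" --pt "60 0 0 0 0" --pt "60 0 0 0 0" --pt "60 0 0 0 0" --pt "60 0 0 0 0" --pt "60 0 0 0 0" --pt "60 0 0 0 0"

```text
time_s: 23.05
ee_pos: [0.4149, -0.2836, 0.0299]
orientation: [0.706, 0.053, -0.704, 0.054]
contact_force: [-0.2, 1.5, 5.3]
finger_gap: 0.0646
```

```bash
python3 -c "
from h import *
st()"
```

```text
t23.05 p [ 0.4149 -0.2836  0.0299] jaw -81.38 [ 0.0025 -0.0013 -1.    ] gap 0.0646 F [-0.2  1.5  5.3] q [ 0.68  0.51 -0.25  2.1   0.23  0.56 -1.16]
```

Emit:
send_rows --pt "60 0 0 1 0" --pt "60 0 0 3 0" --pt "60 0 0 6 0" --pt "60 0.5 1 8 0" --pt "60 1.7 3 9 0" --pt "60 2.9 6 9 0" --pt "60 4 9 9 0" --pt "60 5 12 9 0"

```text
time_s: 23.72
ee_pos: [0.4645, -0.1625, 0.12]
orientation: [0.706, 0.052, -0.704, 0.053]
contact_force: [1.1, 0.0, -1.6]
finger_gap: 0.064
```

Emit:
send_rows --pt "60 1.2 3 0 0" --pt "60 2.4 6 0 0" --pt "60 3.4 9 0 0" --pt "60 3.8 11.1 -2 0" --pt "60 3.8 11.1 -5 0" --pt "60 3.8 11.1 -7 0" --pt "60 3.8 11.1 -8 0" --pt "60 3.8 11.1 -8 0"

```text
time_s: 24.38
ee_pos: [0.5003, -0.0525, 0.0373]
orientation: [-0.704, -0.053, 0.706, -0.053]
contact_force: [-0.1, 0.9, -0.6]
finger_gap: 0.0643
```

```bash
python3 -c "
from h import *
st()
"
```

```text
t24.38 p [ 0.5003 -0.0525  0.0373] jaw -81.40 [-3.1e-03 -1.0e-04 -1.0e+00] gap 0.0643 F [-0.1  0.9 -0.6] q [ 0.25  0.5  -0.33  2.09  0.28  0.59 -1.7 ]
```

Settle just above the board, then check.

Emit:
send_rows --pt "60 0 0 0 0" --pt "60 0 0 -0.4 0" --pt "60 0 0 -0.7 0" --pt "60 0 0 -0.8 0" --pt "60 0 0 -0.8 0" --pt "60 0 0 -0.8 0" --pt "60 0 0 -0.8 0" --pt "60 0 0 -0.8 0"

```text
time_s: 25.05
ee_pos: [0.5018, -0.0523, 0.0305]
orientation: [0.705, 0.053, -0.705, 0.053]
contact_force: [0.9, 0.0, -1.4]
finger_gap: 0.0648
```

```bash
python3 -c "
from h import *
st()
"
```

```text
t25.05 p [ 0.5018 -0.0523  0.0305] jaw -81.39 [ 3.e-04 -0.e+00 -1.e+00] gap 0.0648 F [ 0.9  0.  -1.4] q [ 0.24  0.52 -0.32  2.09  0.29  0.58 -1.71]
```

Emit:
send_rows --pt "60 0.1 0 -0.2 0" --pt "60 0.1 0 -0.4 0" --pt "60 0.1 0 -0.5 0" --pt "60 0.1 0 -0.5 0" --pt "60 0.1 0 -0.5 0" --pt "75 0.1 0 -0.5 0" --pt "100 0.1 0 -0.5 0" --pt "100 0.1 0 -0.5 0"

```text
time_s: 25.72
ee_pos: [0.5029, -0.0523, 0.0253]
orientation: [0.705, 0.053, -0.705, 0.053]
contact_force: [-0.3, -0.7, 0.3]
finger_gap: 0.0851
```

```bash
python3 -c "
from h import *
st()
"
```

```text
t25.72 p [ 0.5029 -0.0523  0.0253] jaw -81.39 [ 4.e-04 -0.e+00 -1.e+00] gap 0.0851 F [-0.3 -0.7  0.3] q [ 0.24  0.53 -0.32  2.09  0.29  0.57 -1.71]
```

Emit:
send_rows --pt "100 0 0 0.5 0" --pt "100 0 0 2 0" --pt "100 0 0 5 0" --pt "100 0 0 8 0" --pt "100 0 -0.6 10 0" --pt "100 0 -1.2 10 0" --pt "100 0 -1.2 10 0" --pt "100 0 -1.2 10 0"

```text
time_s: 26.38
ee_pos: [0.5021, -0.0648, 0.1248]
orientation: [-0.705, -0.053, 0.705, -0.053]
contact_force: [0.3, 0.4, 0.1]
finger_gap: 0.0854
```

```bash
python3 -c "
from h import *
st()
c=calibration('wrist');im=camera('wrist');cv2.imwrite('pics/w13.png',im)
cv2.imwrite('pics/w13c.png',cv2.resize(im[150:265,250:370],None,fx=5,fy=5,interpolation=cv2.INTER_CUBIC))
print(proj(c,(.500,-.0527,.05),True),c['xyz'])
import json
json.dump({k:np.array(v).tolist() for k,v in c.items()},open('w13.json','w'))"
```

```text
t26.38 p [ 0.5021 -0.0648  0.1248] jaw -81.45 [-9.e-04 -2.e-04 -1.e+00] gap 0.0854 F [0.3 0.4 0.1] q [ 0.32  0.37 -0.38  2.03  0.19  0.78 -1.59]
[307.97155551 214.65069897] [ 0.57854515 -0.05245925  0.26672853]
```

View pics/w13c.png

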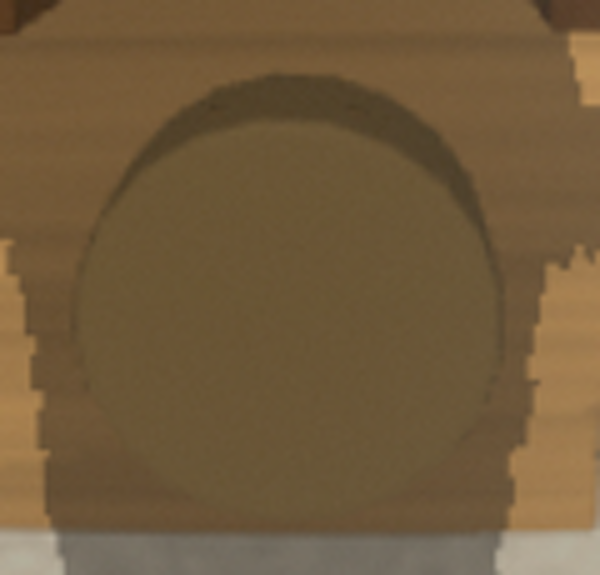

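```bash
python3 -c "
from h import *
import json
for f,l,r,t,d in [('w5.json',80,512,97,53),('w13.json',74,503,119,73)]:
    c=json.load(open(f));W=lambda x,y:(250+(x+.5)/5-.5,150+(y+.5)/5-.5)
    L=onz(c,W(l,(t+200)),.05,True);Rr=onz(c,W(r,t+200),.05,True);T=onz(c,W((l+r)/2+5,t),.05,True);D=onz(c,W((l+r)/2+5,d),.012,True)
    e=np.array([.989,.148]);n=np.array([-.148,.989]);print((L+Rr)/2@n,T@e-.033,D@e-.033)
"
```

```text
-0.12619772988483205 0.484841113018335 0.4848037598848053
-0.12540116026523518 0.48499490229693276 0.4847279278425788
```

Emit:
send_rows --pt "100 0.5 -3.5 1 0" --pt "100 1 -7 1 0" --pt "100 1.5 -10.5 1 0" --pt "100 2 -14 1 0" --pt "100 2.5 -17.5 1 0" --pt "100 2.9 -20.1 0 0" --pt "100 2.9 -20.1 -2 0" --pt "100 2.9 -20.1 -2 0"

```text
time_s: 27.1
ee_pos: [0.5286, -0.2659, 0.1006]
orientation: [-0.703, -0.053, 0.708, -0.051]
contact_force: [-1.0, 0.6, -1.1]
finger_gap: 0.0854
```

Emit:
send_rows --pt "100 0 0 -2 0" --pt "100 0 0 -4 0" --pt "100 0 0 -6 0" --pt "100 0 0 -7 0" --pt "100 0 0 -7 0" --pt "100 0 0 -7 0" --pt "100 0 0 -7 0" --pt "100 0 0 -7 0"

```text
time_s: 27.77
ee_pos: [0.5326, -0.2654, 0.0366]
orientation: [0.706, 0.053, -0.704, 0.053]
contact_force: [-0.6, -0.4, -0.3]
finger_gap: 0.0854
```

```bash
python3 -c "
from h import *
st()
"
```

```text
t27.77 p [ 0.5326 -0.2654  0.0366] jaw -81.38 [ 1.9e-03 -8.0e-04 -1.0e+00] gap 0.0854 F [-0.6 -0.4 -0.3] q [ 0.56  0.61 -0.27  1.88  0.24  0.69 -1.27]
```

Emit:
send_rows --pt "100 -0.1 -0.1 -0.2 0" --pt "100 -0.1 -0.1 -0.2 0" --pt "100 -0.1 -0.1 -0.2 0" --pt "40 -0.1 -0.1 -0.2 0" --pt "40 -0.1 -0.1 -0.2 0" --pt "40 -0.1 -0.1 -0.2 0" --pt "40 -0.1 -0.1 -0.2 0" --pt "40 -0.1 -0.1 -0.2 0"

```text
time_s: 28.43
ee_pos: [0.5309, -0.2664, 0.0336]
orientation: [0.705, 0.053, -0.705, 0.053]
contact_force: [-1.1, 0.2, 3.4]
finger_gap: 0.0485
```

Emit:
send_rows --pt "40 0 0 0 0" --pt "40 0 0 0 0" --pt "40 0 0 0 0" --pt "40 0 0 0 0" --pt "40 0 0 0 0" --pt "40 0 0 0 0" --pt "40 0 0 0 0" --pt "40 0 0 0 0"

```text
time_s: 29.1
ee_pos: [0.5309, -0.2664, 0.0336]
orientation: [0.705, 0.053, -0.705, 0.053]
contact_force: [-0.7, 0.9, 5.1]
finger_gap: 0.0486
```

```bash
python3 -c "
from h import *
st()
"
```

```text
t29.10 p [ 0.5309 -0.2664  0.0336] jaw -81.40 [ 3.e-04 -2.e-04 -1.e+00] gap 0.0486 F [-0.7  0.9  5.1] q [ 0.57  0.61 -0.27  1.88  0.25  0.68 -1.27]
```

Emit:
send_rows --pt "40 0 0 1 0" --pt "40 0 0 4 0" --pt "40 0 0 7 0" --pt "40 0 0 10 0" --pt "40 -0.4 2 11 0" --pt "40 -0.8 5 11 0" --pt "40 -1.2 8 11 0" --pt "40 -1.6 11 11 0"

```text
time_s: 29.77
ee_pos: [0.5142, -0.1554, 0.1439]
orientation: [0.705, 0.053, -0.705, 0.053]
contact_force: [0.4, 0.4, -1.0]
finger_gap: 0.0486
```

Emit:
send_rows --pt "40 -0.4 3 0 0" --pt "40 -0.8 6 0 0" --pt "40 -1.2 9 0 0" --pt "40 -1.5 10.4 0 0" --pt "40 -1.5 10.4 -2 0" --pt "40 -1.5 10.4 -4 0" --pt "40 -1.5 10.4 -6 0" --pt "40 -1.5 10.4 -6 0"

```text
time_s: 30.43
ee_pos: [0.497, -0.0522, 0.0805]
orientation: [-0.703, -0.054, 0.707, -0.053]
contact_force: [0.4, 0.9, -1.3]
finger_gap: 0.0484
```

Emit:
send_rows --pt "40 0 0 -0.5 0" --pt "40 0 0 -0.8 0" --pt "40 0 0 -1 0" --pt "40 0 0 -1 0" --pt "40 0 0 -1 0" --pt "40 0 0 -1 0" --pt "40 0 0 -1 0" --pt "40 0 0 -1 0"

```text
time_s: 31.1
ee_pos: [0.4999, -0.0524, 0.0736]
orientation: [0.705, 0.053, -0.705, 0.053]
contact_force: [0.1, -0.3, -1.1]
finger_gap: 0.0487
```

```bash
python3 -c "
from h import *
st()
im=camera('scene');cv2.imwrite('pics/s14.png',cv2.resize(im[120:270,200:400],None,fx=4,fy=4,interpolation=cv2.INTER_CUBIC))
"
```

```text
t31.10 p [ 0.4999 -0.0524  0.0736] jaw -81.39 [ 5.e-04 -1.e-04 -1.e+00] gap 0.0487 F [ 0.1 -0.3 -1.1] q [ 0.28  0.44 -0.36  2.07  0.25  0.67 -1.67]
```

View pics/s14.png

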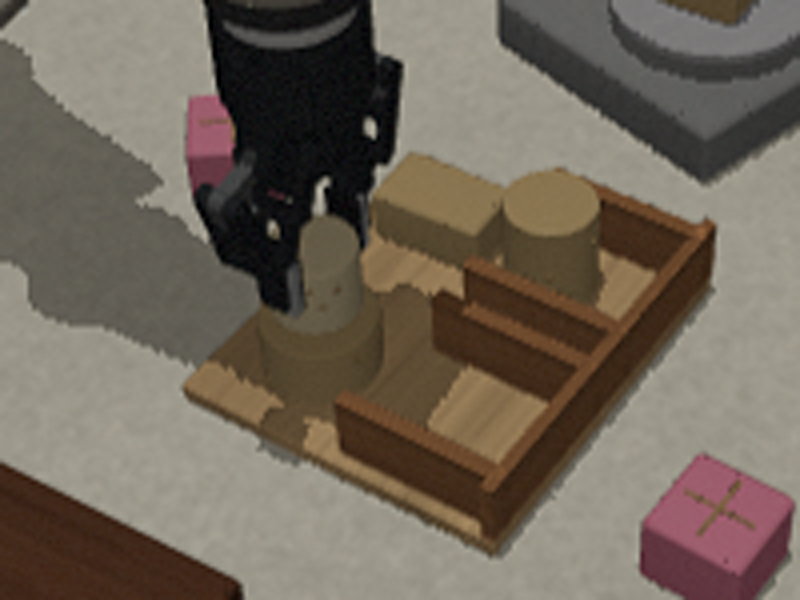

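Lower 0.6 cm, release, then lift clear.

Emit:
send_rows --pt "40 0 0 -0.2 0" --pt "40 0 0 -0.4 0" --pt "40 0 0 -0.5 0" --pt "40 0 0 -0.6 0" --pt "40 0 0 -0.6 0" --pt "55 0 0 -0.6 0" --pt "75 0 0 -0.6 0" --pt "100 0 0 -0.6 0"

```text
time_s: 31.82
ee_pos: [0.4999, -0.0523, 0.0673]
orientation: [0.705, 0.053, -0.705, 0.053]
contact_force: [-0.5, 0.1, -0.3]
finger_gap: 0.0714
```

Emit:
send_rows --pt "100 0 0 0 0" --pt "100 0 0 0.5 0" --pt "100 0 0 2 0" --pt "100 0 0 5 0" --pt "100 0 0 8 0" --pt "100 0 0 12 0" --pt "100 0 0 16 0" --pt "100 0 0 17.2 0"

```text
time_s: 32.48
ee_pos: [0.5025, -0.052, 0.2456]
orientation: [0.708, 0.053, -0.702, 0.054]
contact_force: [0.4, -0.9, 0.5]
finger_gap: 0.0857
```

```bash
python3 -c "
from h import *
st()
c=calibration('wrist');im=camera('wrist')
cv2.imwrite('pics/w15.png',im);cv2.imwrite('pics/w15c.png',cv2.resize(im[75:225,280:380],None,fx=4,fy=4,interpolation=cv2.INTER_CUBIC))
import json
json.dump({k:np.array(v).tolist() for k,v in c.items()},open('w15.json','w'))
im=camera('scene');cv2.imwrite('pics/s15.png',cv2.resize(im[150:260,240:390],None,fx=5,fy=5,interpolation=cv2.INTER_CUBIC))
"
```

```text
t32.48 p [ 0.5025 -0.052   0.2456] jaw -81.38 [ 8.8e-03 -6.0e-04 -1.0e+00] gap 0.0857 F [ 0.4 -0.9  0.5] q [ 0.35  0.21 -0.42  1.92  0.1   1.02 -1.54]
```

View pics/s15.png

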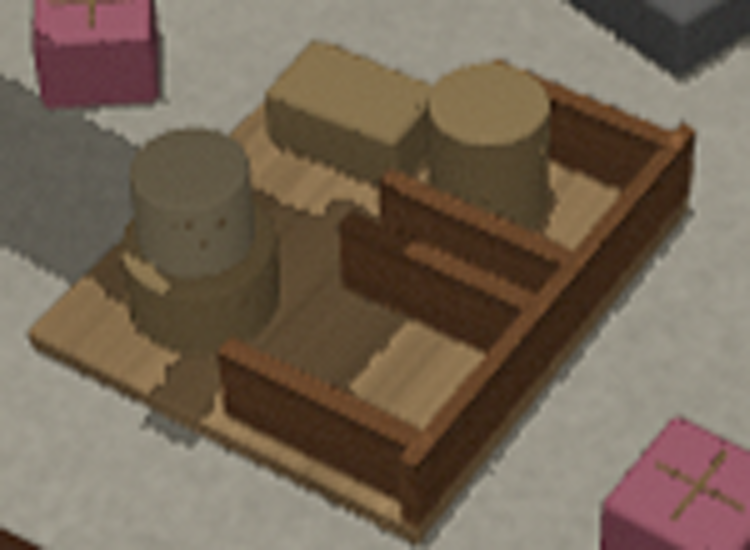

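View pics/w15c.png

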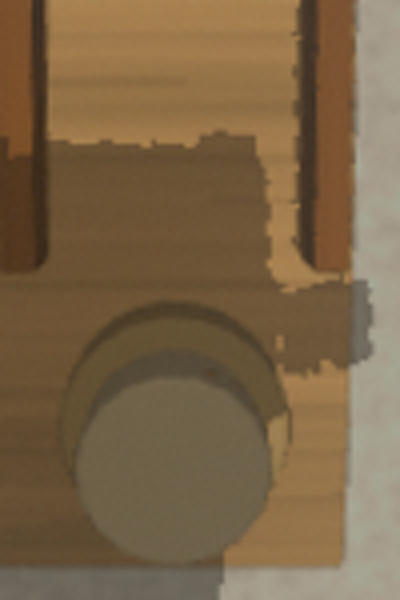

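Emit:
send_rows --pt "100 0 -3 2 0" --pt "100 0 -7 3 0" --pt "100 0 -11 4 0" --pt "100 0 -15 4 0" --pt "100 0 -19 4 0" --pt "100 0 -23 4 0" --pt "100 0 -27 4 0" --pt "100 0 -30 4 0"

```text
time_s: 33.25
ee_pos: [0.4979, -0.3559, 0.2775]
orientation: [-0.704, -0.052, 0.706, -0.052]
contact_force: [1.1, -0.5, -0.5]
finger_gap: 0.0852
```

Emit:
send_rows --pt "100 0 0 0 0" --pt "100 0 0 0 0" --pt "100 0 0 0 0" --pt "100 0 0 0 0" --pt "100 0 0 0 0" --pt "100 0 0 0 0" --pt "100 0 0 0 0" --pt "100 0 0 0 0"

```text
time_s: 33.92
ee_pos: [0.4999, -0.3519, 0.2795]
orientation: [0.705, 0.053, -0.705, 0.053]
contact_force: [0.0, 0.1, 0.5]
finger_gap: 0.0858
```

```bash
python3 -c "
from h import *
st()
im=camera('top');cv2.imwrite('pics/t16.png',im);cv2.imwrite('pics/t16c.png',cv2.resize(im[155:280,255:385],None,fx=4.6,fy=4.6,interpolation=cv2.INTER_CUBIC))
im=camera('scene');cv2.imwrite('pics/s16.png',im)
"
```

```text
t33.92 p [ 0.4999 -0.3519  0.2795] jaw -81.35 [ 3.e-04 -2.e-04 -1.e+00] gap 0.0858 F [0.  0.1 0.5] q [ 0.7   0.34 -0.24  1.65  0.09  1.16 -0.98]
```

View pics/t16.png

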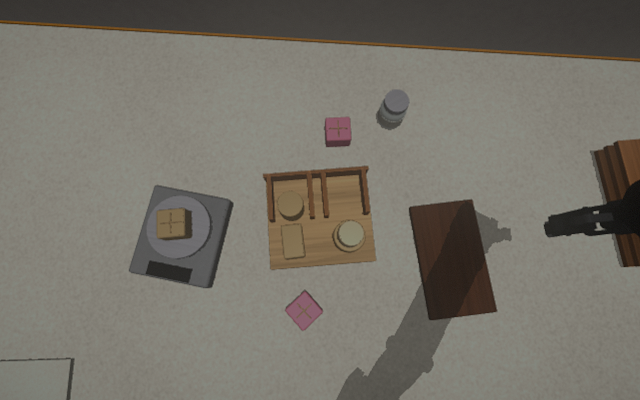

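View pics/t16c.png

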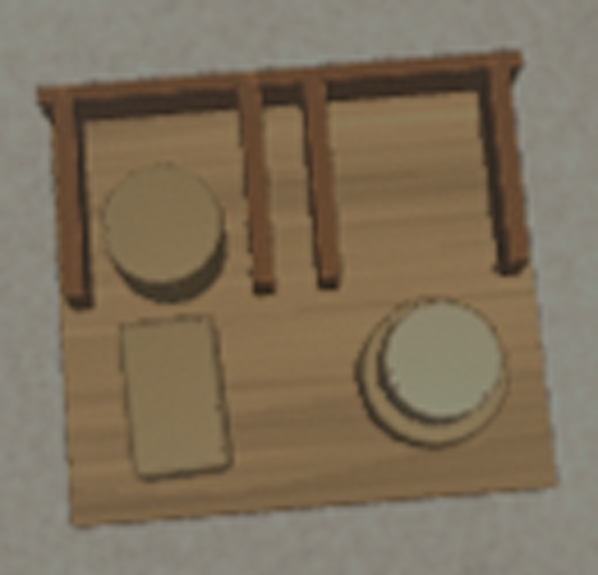

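View pics/s16.png

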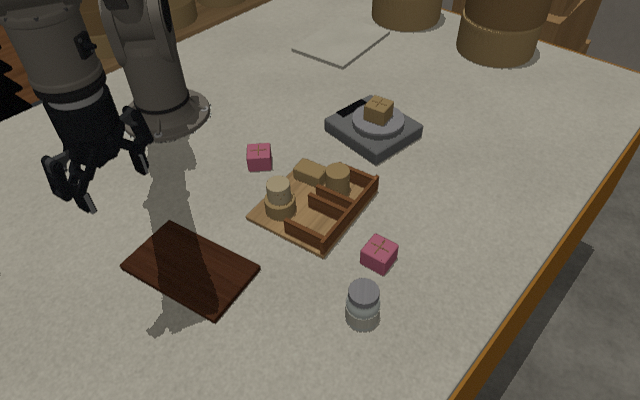

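The pile's outline in the top crop matches the first picture to within about 3 enlarged pixels (about 1 mm). The square cheese is centred on the pan at (172,223), nothing else has moved, and the gripper is clear. I'm handing in.

```bash
python3 -c "
from cell import ctrl
print(ctrl.job_done())"
```

```text
the job is handed in; nothing more can be done
None
```

The job is done and handed in at about 34 s of the 102 s allowed. I set both wheels side by side on the dark board, put the square cheese on the scale's pan, then rebuilt the pile with the flat wheel below and the small wheel on top.

**Last checks:**
- **Pile:** In the top and scene views it stands within about 1–1.5 mm of where it started.
- **Square cheese:** It stands upright, about 2–3 mm from the pan's centre. The three cameras placed the pan centre up to about 7 mm apart, so I compared cheese and pan within the same view.
- **Everything else:** The drum, brick, jar and both pink look-alikes have not moved. The gripper is open and clear of everything.

**One mishap:** My first grip on the small wheel was too low, and the fingertips pressed on the flat wheel with about 7 N. I opened, raised the gripper 1.2 cm and gripped again before lifting.

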